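# Hang the finished wheel's basket on the stand hook

### The job

Pick up the basket that holds the wheel with the yellow hub and hang it by the middle of its handle on the hook of the stand, level and with the wheel still in it. The hook's height is set differently every time: lower the basket gently until the hook takes its weight before you let go, without dropping it or pushing hard. Leave the other basket with its wheel, the spare wheel, the hammer and the carton where they are.

Things in the scene. Friction and masses are not known exactly. Their poses are not given: they have to be found in the camera images.
- basket_a: One of two identical wheel baskets; each holds one wheel lying flat. Blue open tray, 80 (its x) x 140 (its y) x 40 mm high, walls 4 mm, with a rigid grey handle over it lengthways (see its handle point). Origin: centre of the underside, z up. Weighs 175 to 350 g empty, balanced about its middle.
- basket_b: The other of the two identical wheel baskets. Blue open tray, 80 (its x) x 140 (its y) x 40 mm high, walls 4 mm, with a rigid grey handle over it lengthways (see its handle point). Origin: centre of the underside, z up. Weighs 175 to 350 g empty, balanced about its middle.
- basket_a_handle (a point): Centre of basket_a's handle: a straight flat-sided bar along the basket's y, 14 mm wide (x), 12 mm high, its underside 95 mm and top 107 mm above the basket's origin (this point: 101 mm). An upright (14 x 8 mm) carries it at each end, y = +-65.5 mm. The opening between the tray's rim and the bar is 55 mm high and 123 mm long.
- basket_b_handle (a point): Centre of basket_b's handle: a straight flat-sided bar along the basket's y, 14 mm wide (x), 12 mm high, its underside 95 mm and top 107 mm above the basket's origin (this point: 101 mm). An upright (14 x 8 mm) carries it at each end, y = +-65.5 mm. The opening between the tray's rim and the bar is 55 mm high and 123 mm long.
- wheel_yellow: The finished wheel: black tyre with a yellow hub 34 mm across, lying loose in one of the baskets (either one). 60 mm diameter, 26 mm thick (29 mm at the hub), about 100 g. Origin: centre of the underside, z up.
- wheel_plain: An unfinished wheel: same shape with a black hub, lying loose in the other basket. 60 mm diameter, 26 mm thick (29 mm at the hub), about 100 g. Origin: centre of the underside, z up.
- stand: Fixed hook stand. Origin: on the post's axis at bench level; the hook points along the stand's -x, roughly towards the robot. Foot plate 130 mm (y) by 160 mm (x, -85 to +75 mm), 12 mm thick; dark tube 22 mm across up to 100 mm with a 30 mm collar; out of it rises a 14 mm steel column that carries the hook.
- stand_tube (a point): Top of the stand's fixed tube, on the post's axis, 100 mm above the bench. The column above it is clamped at a different height each time, which is NOT measured: the top of the hook's strap is anywhere from 130 to 215 mm above the bench. A red flat cap, 26 mm across, ends the column 10 mm above the strap's top; nothing stands higher but the tip. It gives only above 100 N.
- stand_below_hook (a point): Bench-level point straight under the hook, 70 mm from the post's axis (stand x = -70 mm). The hook: a level yellow strap 20 mm wide (y), 5 mm thick, from the post out to an upturned tip at x = -100 to -105 mm that rises 20 mm above the strap's top. Aim the bar's centre here, the bar across the strap. It hangs level if the strap is within 10 mm of the bar's middle.
- spare_wheel: Bystander: a loose black wheel lying on the bench. 60 mm diameter, 26 mm thick (29 mm at the hub), about 100 g. Origin: centre of the underside, z up.
- hammer: Bystander: a hammer lying on the bench. 260 mm long along its x, head at +x. Origin: under its mid-length, at bench level.
- carton: Bystander: open cardboard box, 200 x 160 x 90 mm. Origin: centre of the underside.
Not all that is in view belongs to the job. Leave any orange or pink look-alike of the basket_a alone.

How it is judged:
By the outcome, as a careful person would: the job done as asked, in the order asked, and still so for the second after the job is handed in, with the robot touching nothing.
It also fails if it takes over 58 s, if anything falls off the work surface, if the arm or the gripper's body presses on something with over 40 N, if the wrist force passes 120 N, or if a joint passes its speed limit or range.

### The arm

A 6-joint arm with a two-finger parallel gripper is mounted at the origin on the work surface. World frame = base frame: x ahead of the robot, y to its left, z up, the work surface at z = 0. Lengths are in mm, angles in rad, forces in N, time in s.
With the tool pointing down it reaches from about 350 to 875 mm from the base axis. Payload 4.2 kg.
Tool frame: the origin (TCP) lies at the very end of the fingers, on their centre line; the grasp point (between the pads) lies 19 mm behind it; z points along the fingers, y is the direction in which the jaws open and shut (so a half turn about z gives the same grasp; the last joint's range is limited). The gripper opens to 85 mm and grips with 20 to 120 N. Pads are 22 mm wide; open, the fingers measure 114 mm over their backs; the gripper's body (76 mm by 85 mm) begins 54 mm behind the grasp point. The pads swing forward as they close: fully open they stand 13 mm farther back than shut.
Start: joints at [1.398, 0.385, 0.008, 0, -1.194, -0.259], TCP at [261.533, 567.626, 231.312] pointing down, gripper open.
Joint ranges: [-3.14, 3.14], [-1.21, 2.06], [-1.07, 1.41], [-3.16, 2.05], [-2.99, -0.16], [-3.1, 3.1]. Speed limits (rad/s): [2.79, 2.79, 3.14, 3.14, 3.14, 3.14].

### API

Orientations are given as a unit quaternion [x, y, z, w].
In Python, from bench import arm gives the robot as it stands.
- The arm moves only by the tool apply_moves, never from a script. Its argument "rows" is a list of rows, each a list of 2 entries, a list of its own where there are three numbers: the shift along the tool's x, y, z in mm, then the turn, a rotation vector about the tool's x, y, z in degrees. In form: [[[dx, dy, dz], [ax, ay, az]], ...]. A call has 1 to 12 rows; each row is the pose to reach, as a shift and turn from the pose commanded when the call began, along the tool's axes at that moment; what a row does not reach only later rows make up. A row lasts 1/10 s, in which the tool goes at most 50 mm and 8.59 degrees, less where a joint would pass 70% of its speed; a pose out of reach is approached as far as the arm can. A call with a gripper value outside its range is refused whole. "claw" is the closure in counts, from 0 (fully open) to 255 (shut), set as the call begins (left out, the last holds). The fingers move at their own pace and stop on an object; the grip force is fixed at half the most. Time passes only in rows, so rows that repeat a pose let the fingers close. It gives the time, the measured TCP pose, the force and the opening at its end, in the units of the state.
- arm.read_state(): the state, without advancing time (a new reading comes with each control period).
- arm.get_image(name): name is "scene" or "top"; returns a dict with "color" (480x640x3 uint8, red, green, blue), "z_map" (480x640 float32, mm along the optical axis (not along the pixel's ray), 0 where there is no reading), "camera_matrix" (3x3 intrinsics, pixels), "R" (3x3) and "t" (3): a world point X has camera coordinates R X + t. Camera axes: x right, y down, z forward; pixel columns grow to the right and rows downward; lengths in mm; the calibration is good to about 2 mm. A picture is of the moment at which its call begins.
- arm.job_done(): hands the job in, once; it reports no verdict.
The state is a dict: "clock": time; "joints": joint angles; "joint_vel": joint speeds; "joint_efforts": joint torques, N m; "position": TCP position; "ee_rot": TCP orientation; "contact_force": force on the tool from outside, world axes, zero at the start; "wrist_torque": the same for the moment, N m; "gripper_width": finger opening in mm.
Only numpy, scipy, OpenCV 4.12 (cv2) and the standard library are available. Lean on these libraries where they do the work, as an engineer would, in place of code of your own. Each camera call takes 0.05 s, during which the arm holds its last target. There are 200 camera calls.

## Working session

There is one attempt and no reset: what is moved stays moved. The work goes in short steps, Python scripts to look and compute and a tool call to move; the robot and the scene stay as the last step left them, time stands still between calls to the robot, and variables do not carry over. Pictures are saved under pics/ and viewed, about 8 in all and at most 12, crops included, and the job is handed in when it is done.

Besides the shell and the picture viewer there is one more tool, called after ">>>" in YAML: its name, and indented under it one key for each argument. apply_moves: Moves the arm, as the interface text tells. Its arguments: {"type":"object","properties":{"rows":{"type":"array"},"claw":{"type":"number"}},"required":["rows"]}

```bash
mkdir -p pics; ls; cat > h.py <<'E'
import numpy as np,cv2
from bench import arm
def grab(n,tag):
    d=arm.get_image(n); np.savez(f'{n}_{tag}.npz',**d)
    cv2.imwrite(f'pics/{n}_{tag}.png',d['color'][:,:,::-1]); return d
def world(d):
    K=d['camera_matrix'];v,u=np.mgrid[:480,:640];z=d['z_map']
    c=np.stack([(u-K[0,2])/K[0,0]*z,(v-K[1,2])/K[1,1]*z,z],-1)
    return (c-d['t'])@d['R']
def project(d,X):
    c=np.asarray(X,float)@d['R'].T+d['t'];p=c@d['camera_matrix'].T;return p[...,:2]/p[...,2:]
E
python3 - <<'E'
from h import *
for n in('scene','top'):
    d=grab(n,'0');print(n,-d['R'].T@d['t'],d['R'][2])
s=arm.read_state();print(s)
E
```

```text
pics
scene [1440.62908728 -436.06140944 1059.32505571] [-0.66384855  0.28770976 -0.69031022]
top [ 332.94732454  -43.82266431 1047.2818335 ] [ 0.18573969  0.03789432 -0.98186801]
{'clock': 0.1, 'joints': array([ 1.39762883e+00,  3.85474487e-01,  6.73577545e-03, -4.31634317e-04,
       -1.19399049e+00, -2.58603812e-01]), 'joint_vel': array([-6.90730555e-04, -1.99387278e-03,  2.83262143e-03, -7.15958959e-05,
       -1.51037446e-03, -2.78112234e-04]), 'joint_efforts': array([-2.78040498e-04, -3.93318450e+01,  1.88930011e+01,  4.19798255e+00,
       -2.58739856e-03,  8.73640232e-06]), 'position': array([261.31331308, 567.16601928, 230.32413501]), 'ee_rot': array([ 9.76769528e-01, -2.14290258e-01, -1.59144655e-04,  9.74123926e-04]), 'contact_force': array([-0.62300852, -1.04332803,  0.21680357]), 'wrist_torque': array([-0.00206295,  0.00560601, -0.0099023 ]), 'gripper_width': 85.80176934457248}
```

View pics/scene_0.png

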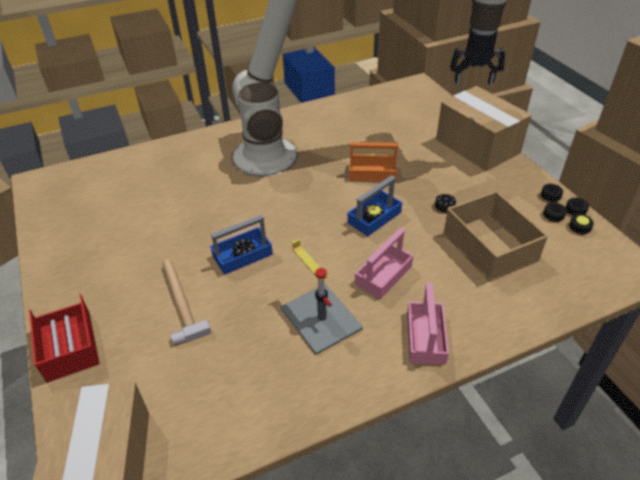

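View pics/top_0.png

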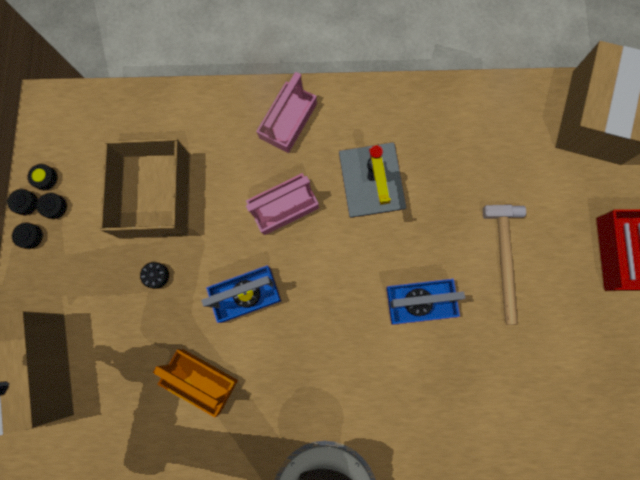

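The yellow-hub wheel is in the blue basket at top (245,293). The plain wheel's basket is at (424,300). The stand's cap is at top (376,152), with the strap running to a tip at (383,202). Next I'll get 3D positions.

```bash
python3 - <<'E'
from h import *
def rect(P,n):
    r=cv2.minAreaRect(P[:,:2].astype(np.float32));print(n,len(P),'rect',np.round(r[0],1),np.round(r[1],1),round(r[2],1),'z pct',np.round(np.percentile(P[:,2],[2,25,50,75,98]),1))
    m=P.mean(0);w,v=np.linalg.eigh(np.cov(P[:,:2].T));print('   mean',m.round(1),'axis deg',np.degrees(np.arctan2(v[1,1],v[0,1])).round(1))
for n in('top','scene'):
    d=dict(np.load(f'{n}_0.npz'));W=world(d);hsv=cv2.cvtColor(d['color'],cv2.COLOR_RGB2HSV);H,S,V=cv2.split(hsv);ok=d['z_map']>0
    x,y,z=W[...,0],W[...,1],W[...,2]
    near=(abs(x-470)<110)&(abs(y-130)<110)&ok
    if n=='top': print('centre approx',W[293,247],W[165,380])
    gb=near&(z>92)&(z<120)&(S<110); rect(W[gb],n+' bar')
    bl=near&(H>105)&(H<125)&(S>150)&(z>33)&(z<47);rect(W[bl],n+' rim')
    st=ok&(abs(x-680)<160)&(abs(y+130)<130)&(z>110)
    ye=st&(H>20)&(H<34)&(S>150);
    if ye.sum()>5: rect(W[ye],n+' strap')
    re=st&((H<6)|(H>172))&(S>150); 
    if re.sum()>5: rect(W[re],n+' cap')
    fl=ok&(abs(x-680)<160)&(abs(y+130)<130)&(z>6)&(z<20)&(S<90);rect(W[fl],n+' foot')
    tb=ok&(abs(x-700)<120)&(abs(y+130)<80)&(z>30)&(z<98); rect(W[tb],n+' tube')
    for nm,c in(('orange',(197,382)),('pink1',(283,205)),('pink2',(288,110)),('spare',(154,275))):
        if n=='top': print(nm,W[c[1],c[0]].round())
E
```

```text
centre approx [413.94967007 163.64637961  34.11044405] [ 653.70700491 -117.70868104  156.14392118]
top bar 553 rect [460.8 148.9] [106.3 216. ] 63.7 z pct [ 96.7 104.8 106.1 107.6 110. ]
   mean [415.  171.9 105.8] axis deg 116.3
top rim 298 rect [412.3 171.6] [ 78.6 139.6] 19.4 z pct [33.8 37.2 39.  40.4 43.1]
   mean [410.2 156.7  38.7] axis deg 112.6
top strap 477 rect [ 625.4 -118. ] [101.9  20.6] 8.6 z pct [153.8 156.7 158.  159.3 177.9]
   mean [ 622.3 -117.7  159. ] axis deg -172.1
top cap 118 rect [ 678.4 -108.7] [22.7 21.5] 0.3 z pct [164.3 166.8 167.7 168.7 171.1]
   mean [ 678.2 -108.9  167.7] axis deg 72.0
top foot 3027 rect [ 673.9 -111. ] [161.3 130.2] 8.3 z pct [ 7.3  9.9 11.2 12.6 15.3]
   mean [ 668.3 -107.    11.3] axis deg -166.3
top tube 74 rect [ 687.5 -100.5] [48.6 14.8] 16.5 z pct [31.2 46.3 63.2 90.9 97.7]
   mean [ 673.2 -104.2   65.8] axis deg -164.5
orange [226. 273.   1.]
pink1 [618.  93.  -0.]
pink2 [850.  84.   2.]
spare [455. 371.  29.]
scene bar 308 rect [461.7 148.6] [106.4 210.1] 64.3 z pct [ 94.1 101.6 105.9 107.8 110.6]
   mean [418.  168.4 104.5] axis deg 111.7
scene rim 176 rect [417.7 169. ] [ 80.8 139. ] 19.0 z pct [33.2 35.9 38.1 40.2 44.9]
   mean [442.1 158.3  38.1] axis deg 100.4
scene strap 38 rect [ 622.2 -124.3] [91.4 12.3] 0.9 z pct [155.6 159.5 163.7 169.3 174.6]
   mean [ 585.3 -124.7  164.6] axis deg -176.0
scene cap 72 rect [ 683.4 -110.6] [20.4 19.4] 85.3 z pct [162.8 167.  168.5 169.8 172. ]
   mean [ 684.1 -110.7  168.2] axis deg 119.7
scene foot 2707 rect [ 675.3 -110.9] [162.9 131.7] 8.5 z pct [ 7.5 10.6 12.1 13.6 16.7]
   mean [ 685.7 -115.6   12. ] axis deg -155.7
scene tube 211 rect [ 690.2 -111.8] [27.  53.5] 87.0 z pct [32.2 52.8 73.6 93.8 97.8]
   mean [ 690.3 -112.4   71.5] axis deg -154.5
```

```bash
cat >> h.py <<'E'
from scipy.spatial.transform import Rotation as Ro
def plan(target,jaw_deg):
    """shift (tool axes) and turn from measured pose to TCP target, tool down, jaw line heading jaw_deg"""
    s=arm.read_state();R=Ro.from_quat(s['ee_rot']);p=s['position']
    best=None
    for k in(0,180):
        j=np.radians(jaw_deg+k);y=np.array([np.cos(j),np.sin(j),0]);z=np.array([0,0,-1.]);x=np.cross(y,z)
        r=(R.inv()*Ro.from_matrix(np.c_[x,y,z])).as_rotvec(degrees=True)
        if best is None or np.linalg.norm(r)<np.linalg.norm(best):best=r
    print('t',round(s['clock'],2),'pos',p.round(1),'F',s['contact_force'].round(2),'T',s['wrist_torque'].round(3),'w',round(s['gripper_width'],1))
    print('shift',R.inv().apply(np.array(target)-p).round(1),'turn',best.round(2),'axes',R.as_matrix().round(3).tolist())
E
python3 -c "
from h import *
plan([424,145,150],19.2)"
```

```text
t 0.1 pos [261.3 567.2 230.3] F [-0.62 -1.04  0.22] T [-0.002  0.006 -0.01 ] w 85.8
shift [324.5 315.1  81. ] turn [ 0.1  -0.05 46.05] axes [[0.908, -0.419, -0.001], [-0.419, -0.908, -0.002], [0.0, 0.002, -1.0]]
```

>>> apply_moves:
  rows:
    - [[27, 26, 0], [0, 0, 4]]
    - [[57, 55, 0], [0, 0, 10]]
    - [[90, 87, 5], [0, 0, 17]]
    - [[123, 119, 12], [0, 0, 24]]
    - [[156, 151, 20], [0, 0, 31]]
    - [[189, 183, 30], [0, 0, 38]]
    - [[222, 215, 40], [0, 0, 44]]
    - [[254, 246, 55], [0, 0, 46]]
    - [[282, 274, 67], [0, 0, 46]]
    - [[305, 296, 76], [0, 0, 46]]
    - [[318, 309, 80], [0, 0, 46]]
    - [[324, 315, 80], [0, 0, 46]]
  claw: 0

```text
clock: 1.3
position: [423.6, 144.1, 150.4]
ee_rot: [0.815, -0.58, -0.0, 0.001]
contact_force: [0.6, 0.3, -0.1]
gripper_width: 85.5
```

```bash
python3 -c "
from h import *
d=grab('scene','1')
c=d['color'][130:270,290:450];cv2.imwrite('pics/c1.png',cv2.resize(c,None,fx=5,fy=4.2)[:,:,::-1])
plan([424,145,82],19.2)"
```

```text
t 1.35 pos [424.  144.2 150.9] F [ 0.57 -0.16  0.58] T [-0.072 -0.017  0.029] w 85.2
shift [-0.8 -0.4 68.9] turn [ 0.08 -0.03 -0.06] axes [[0.328, -0.945, -0.001], [-0.945, -0.328, -0.001], [0.001, 0.001, -1.0]]
```

View pics/c1.png

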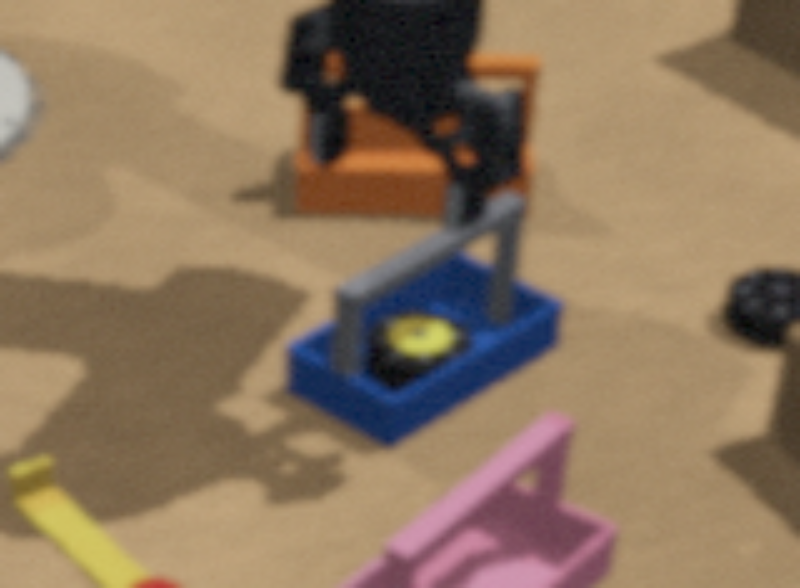

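The jaws straddle the bar: fingertips are at crop (325,150) and (475,210) above the bar running (345,290)-(515,205). The wheel sits towards the near end. I'll descend.

>>> apply_moves:
  rows:
    - [[0, 0, 5], [0, 0, 0]]
    - [[0, 0, 15], [0, 0, 0]]
    - [[0, 0, 27], [0, 0, 0]]
    - [[0, 0, 40], [0, 0, 0]]
    - [[0, 0, 52], [0, 0, 0]]
    - [[0, 0, 61], [0, 0, 0]]
    - [[0, 0, 67], [0, 0, 0]]
    - [[0, 0, 69], [0, 0, 0]]
    - [[0, 0, 69], [0, 0, 0]]

```text
clock: 2.25
position: [423.9, 146.1, 82.2]
ee_rot: [0.816, -0.579, -0.0, 0.0]
contact_force: [-0.5, -0.6, 1.1]
gripper_width: 85.4
```

>>> apply_moves:
  rows:
    - [[0, 0, 0], [0, 0, 0]]
    - [[0, 0, 0], [0, 0, 0]]
    - [[0, 0, 0], [0, 0, 0]]
    - [[0, 0, 0], [0, 0, 0]]
    - [[0, 0, 0], [0, 0, 0]]
    - [[0, 0, 0], [0, 0, 0]]
    - [[0, 0, 0], [0, 0, 0]]
    - [[0, 0, 0], [0, 0, 0]]
    - [[0, 0, 0], [0, 0, 0]]
    - [[0, 0, 0], [0, 0, 0]]
    - [[0, 0, 0], [0, 0, 0]]
    - [[0, 0, 0], [0, 0, 0]]
  claw: 255

```text
clock: 3.45
position: [423.9, 145.9, 82.5]
ee_rot: [0.815, -0.579, -0.0, 0.0]
contact_force: [-2.6, -0.8, 5.3]
gripper_width: 12.9
```

```bash
python3 -c "
from h import *
plan([424,145,180],19.2)"
```

```text
t 3.45 pos [423.9 145.9  82.5] F [-2.58 -0.82  5.29] T [-0.075  0.654  0.096] w 12.9
shift [  0.9   0.2 -97.5] turn [ 0.01 -0.01  0.07] axes [[0.33, -0.944, -0.0], [-0.944, -0.33, -0.0], [0.0, 0.0, -1.0]]
```

>>> apply_moves:
  rows:
    - [[0, 0, -2], [0, 0, 0]]
    - [[0, 0, -6], [0, 0, 0]]
    - [[0, 0, -12], [0, 0, 0]]
    - [[0, 0, -21], [0, 0, 0]]
    - [[0, 0, -32], [0, 0, 0]]
    - [[0, 0, -45], [0, 0, 0]]
    - [[0, 0, -58], [0, 0, 0]]
    - [[0, 0, -71], [0, 0, 0]]
    - [[0, 0, -83], [0, 0, 0]]
    - [[0, 0, -92], [0, 0, 0]]
    - [[0, 0, -98], [0, 0, 0]]
    - [[0, 0, -100], [0, 0, 0]]

```text
clock: 4.65
position: [424.1, 146.1, 183.0]
ee_rot: [0.815, -0.579, 0.0, -0.001]
contact_force: [-0.5, -0.1, -3.6]
gripper_width: 12.6
```

>>> apply_moves:
  rows:
    - [[0, 0, 0], [0, 0, 0]]
    - [[0, 0, 0], [0, 0, 0]]

```text
clock: 4.85
position: [423.6, 145.7, 181.8]
ee_rot: [0.815, -0.579, -0.0, 0.001]
contact_force: [0.6, 0.1, -3.3]
gripper_width: 12.6
```

```bash
cat > meas.py <<'E'
from h import *
import sys
d=grab('scene',sys.argv[1]);W=world(d);s=arm.read_state();p=s['position']
H,S,V=cv2.split(cv2.cvtColor(d['color'],cv2.COLOR_RGB2HSV))
m=(d['z_map']>0)&(abs(W[...,0]-p[0])<130)&(abs(W[...,1]-p[1])<130)&(H>105)&(H<125)&(S>150)&(W[...,2]>p[2]-95)&(W[...,2]<p[2]-20)
P=W[m];r=cv2.minAreaRect(P[:,:2].astype(np.float32));print('tray',len(P),np.round(r[0],1),np.round(r[1],1),round(r[2],1),'z',np.percentile(P[:,2],[1,50,99]).round(1))
rad=np.radians(float(sys.argv[2])+90);u=np.array([np.cos(rad),np.sin(rad)])
c=(P[:,:2]-r[0])@u
for lo,hi in((-75,-45),(-20,20),(45,75)):
    q=P[(c>lo)&(c<hi)];print(lo,hi,'rim z',np.percentile(q[:,2],97).round(1),len(q))
u0,v0=project(d,p-[0,0,50]).astype(int);a=d['color'][max(0,v0-80):v0+80,max(0,u0-100):u0+100]
cv2.imwrite(f'pics/m{sys.argv[1]}.png',cv2.resize(a,(800,640))[:600,:,::-1])
E
python3 meas.py 2 19.2;python3 -c "
from h import *
plan([505,-163,182],8.4)"
```

```text
tray 898 [415.2 170.9] [ 84.4 147.4] 19.7 z [101.1 123.  141.3]
-75 -45 rim z 140.3 299
-20 20 rim z 139.9 148
45 75 rim z 139.6 267
t 4.9 pos [423.6 145.8 181.7] F [-1.06 -0.22 -3.41] T [-0.134  0.008  0.023] w 12.6
shift [ 3.183e+02  2.500e+01 -1.000e-01] turn [ 0.07 -0.02 10.85] axes [[0.33, -0.944, -0.001], [-0.944, -0.33, -0.001], [0.0, 0.001, -1.0]]
```

View pics/m2.png

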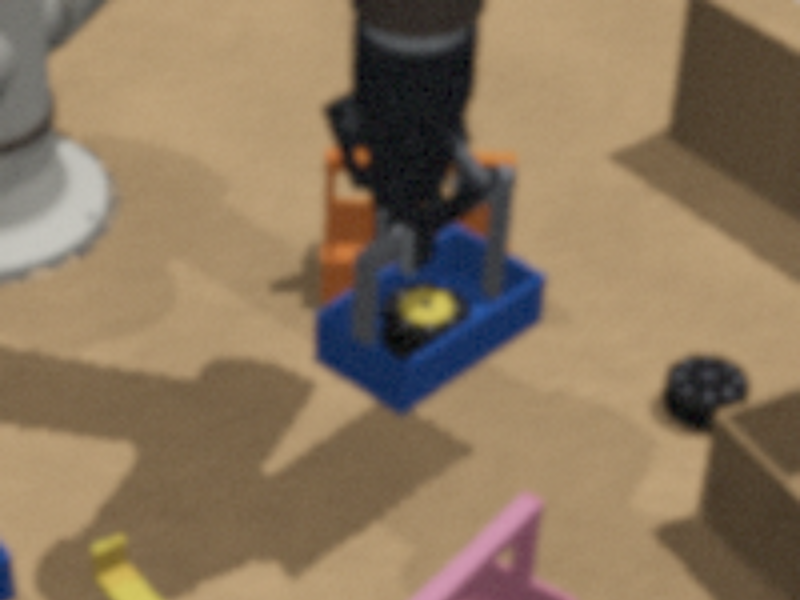

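The basket hangs level in the grip, with the rim at 140 mm at both ends and the wheel inside at (430,308). Next I carry it to just in front of the hook.

>>> apply_moves:
  rows:
    - [[6, 0.5, 0], [0, 0, 0.2]]
    - [[20, 1.5, 0], [0, 0, 0.7]]
    - [[42, 3.3, 0], [0, 0, 1.4]]
    - [[72, 5.7, 0], [0, 0, 2.5]]
    - [[108, 8.5, 0], [0, 0, 3.7]]
    - [[148, 11.6, 0], [0, 0, 5.0]]
    - [[188, 14.8, 0], [0, 0, 6.4]]
    - [[226, 17.8, 0], [0, 0, 7.7]]
    - [[260, 20.4, 0], [0, 0, 8.9]]
    - [[288, 22.6, 0], [0, 0, 9.8]]
    - [[308, 24.2, 0], [0, 0, 10.5]]
    - [[318, 25, 0], [0, 0, 10.8]]

```text
clock: 6.1
position: [505.2, -164.4, 181.7]
ee_rot: [0.757, -0.654, -0.0, 0.0]
contact_force: [-0.0, -0.5, -3.0]
gripper_width: 12.5
```

>>> apply_moves:
  rows:
    - [[0, 0, 0], [0, 0, 0]]
    - [[0, 0, 0], [0, 0, 0]]

```text
clock: 6.3
position: [504.8, -162.1, 182.0]
ee_rot: [0.757, -0.653, -0.0, 0.0]
contact_force: [0.5, 0.8, -2.8]
gripper_width: 12.4
```

```bash
python3 meas.py 3 8.4;python3 - <<'E'
from h import *
plan([615,-147,182],8.4)
d=grab('top','3');W=world(d);H,S,V=cv2.split(cv2.cvtColor(d['color'],cv2.COLOR_RGB2HSV))
m=(d['z_map']>0)&(W[...,2]>148)&(abs(W[...,1]+115)<40)&(W[...,0]>560)&(W[...,0]<700)&(H>20)&(H<34)&(S>150)
r=cv2.minAreaRect(W[m][:,:2].astype(np.float32));print('strap',m.sum(),r)
cv2.imwrite('pics/t3.png',cv2.resize(d['color'][100:340,260:560],(750,600))[:,:,::-1])
E
```

```text
tray 1248 [ 501.4 -135.6] [ 88.3 139.2] 7.4 z [ 99.9 120.7 141.3]
-75 -45 rim z 141.4 306
-20 20 rim z 140.6 185
45 75 rim z 136.8 322
t 6.35 pos [ 504.9 -161.8  182.2] F [-0.16 -0.41 -2.52] T [-0.07  -0.038  0.033] w 13.2
shift [ 1.600e+00 -1.111e+02  1.000e-01] turn [0.03 0.02 0.1 ] axes [[0.148, -0.989, -0.001], [-0.989, -0.148, 0.0], [-0.0, 0.0, -1.0]]
strap 0 ((0.0, 0.0), (0.0, 0.0), 0.0)
```

View pics/m3.png

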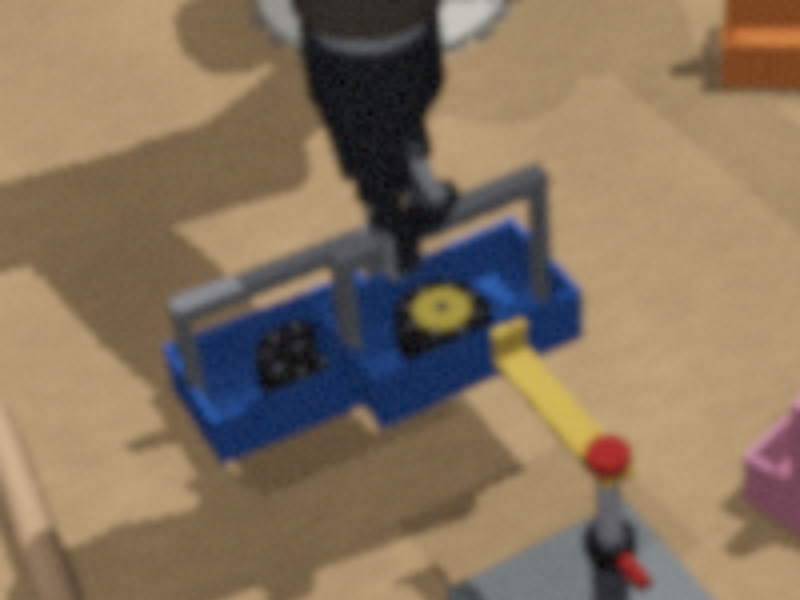

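The wheel is still in place at (440,308), and the hook tip at (508,338) points at the middle of the opening. Next I slide the basket on, 110 mm along the strap.

>>> apply_moves:
  rows:
    - [[0, -3, 0], [0, 0, 0]]
    - [[0, -9, 0], [0, 0, 0]]
    - [[0, -18, 0], [0, 0, 0]]
    - [[0.5, -30, 0], [0, 0, 0]]
    - [[0.5, -43, 0], [0, 0, 0]]
    - [[0.5, -57, 0], [0, 0, 0]]
    - [[1, -71, 0], [0, 0, 0]]
    - [[1, -84, 0], [0, 0, 0]]
    - [[1, -95, 0], [0, 0, 0]]
    - [[1, -103, 0], [0, 0, 0]]
    - [[1, -108, 0], [0, 0, 0]]
    - [[1, -110, 0], [0, 0, 0]]

```text
clock: 7.6
position: [614.6, -147.2, 182.0]
ee_rot: [0.757, -0.653, -0.0, 0.0]
contact_force: [-0.8, 0.3, -2.5]
gripper_width: 13.1
```

>>> apply_moves:
  rows:
    - [[0, 0, 0], [0, 0, 0]]
    - [[0, 0, 0], [0, 0, 0]]

```text
clock: 7.8
position: [613.8, -147.4, 182.4]
ee_rot: [0.757, -0.653, -0.0, 0.0]
contact_force: [-0.7, 0.6, -3.1]
gripper_width: 13.1
```

```bash
python3 meas.py 4 8.4;python3 - <<'E'
from h import *
plan([615,-147,145],8.4)
d=grab('top','4');cv2.imwrite('pics/t4.png',cv2.resize(d['color'][100:260,280:480],(750,600),interpolation=cv2.INTER_CUBIC)[:,:,::-1])
a=cv2.imread('pics/m4.png');b=cv2.imread('pics/t4.png')
cv2.imwrite('pics/both4.png',np.hstack([cv2.resize(a,(400,300)),cv2.resize(b,(400,320))[:300]]))
E
```

```text
tray 1137 [ 610.1 -120. ] [ 83.7 140.9] 8.4 z [100.6 119.5 141.8]
-75 -45 rim z 141.8 280
-20 20 rim z 138.4 111
45 75 rim z 138.2 352
t 7.85 pos [ 613.8 -147.4  182.5] F [ 0.42  1.22 -2.17] T [-0.083 -0.021  0.036] w 12.7
shift [-0.2 -1.2 37.5] turn [0.01 0.   0.05] axes [[0.147, -0.989, -0.0], [-0.989, -0.147, 0.0], [-0.0, 0.0, -1.0]]
```

View pics/both4.png

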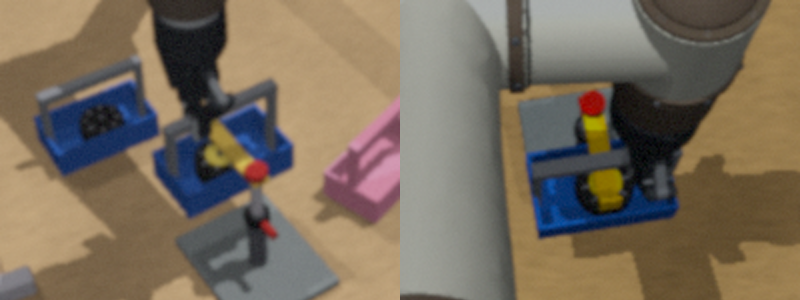

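Both views show the strap inside the opening, under the bar's middle, with the wheel inside. The tray centre measures (610,-120), which is the target. Lowering about 30 mm, then feeling for contact in small steps.

>>> apply_moves:
  rows:
    - [[0, 0, 2], [0, 0, 0]]
    - [[0, 0, 5], [0, 0, 0]]
    - [[0, 0, 9], [0, 0, 0]]
    - [[0, 0, 13], [0, 0, 0]]
    - [[0, 0, 17], [0, 0, 0]]
    - [[0, 0, 21], [0, 0, 0]]
    - [[0, 0, 24], [0, 0, 0]]
    - [[0, 0, 26.5], [0, 0, 0]]
    - [[0, 0, 28], [0, 0, 0]]
    - [[0, 0, 29], [0, 0, 0]]
    - [[0, 0, 30], [0, 0, 0]]
    - [[0, 0, 30], [0, 0, 0]]

```text
clock: 9.1
position: [614.2, -147.3, 152.3]
ee_rot: [0.757, -0.653, -0.0, -0.0]
contact_force: [0.1, 0.2, -3.2]
gripper_width: 12.7
```

>>> apply_moves:
  rows:
    - [[0, 0, 0.5], [0, 0, 0]]
    - [[0, 0, 1], [0, 0, 0]]
    - [[0, 0, 1.5], [0, 0, 0]]
    - [[0, 0, 2], [0, 0, 0]]
    - [[0, 0, 2], [0, 0, 0]]

```text
clock: 9.6
position: [614.2, -147.3, 150.2]
ee_rot: [0.757, -0.653, -0.0, 0.0]
contact_force: [-0.2, 0.2, -2.1]
gripper_width: 13.3
```

```bash
python3 meas.py 5 8.4;python3 -c "
from h import *
plan([615,-147,145],8.4)"
```

```text
tray 1037 [ 627.9 -118. ] [119.5 141.1] 7.5 z [ 68.6  89.6 109.9]
-75 -45 rim z 109.5 277
-20 20 rim z 108.3 173
45 75 rim z 108.0 255
t 9.65 pos [ 614.2 -147.3  150.3] F [-1.    0.49 -3.01] T [-0.041 -0.041  0.024] w 12.8
shift [-0.2 -0.9  5.3] turn [0.01 0.   0.06] axes [[0.147, -0.989, -0.0], [-0.989, -0.147, 0.0], [-0.0, 0.0, -1.0]]
```

>>> apply_moves:
  rows:
    - [[0, 0, 0.5], [0, 0, 0]]
    - [[0, 0, 1], [0, 0, 0]]
    - [[0, 0, 1.5], [0, 0, 0]]
    - [[0, 0, 2], [0, 0, 0]]
    - [[0, 0, 2.5], [0, 0, 0]]
    - [[0, 0, 3], [0, 0, 0]]
    - [[0, 0, 3], [0, 0, 0]]

```text
clock: 10.35
position: [614.2, -147.3, 147.2]
ee_rot: [0.757, -0.653, -0.0, 0.0]
contact_force: [0.1, -0.3, -2.4]
gripper_width: 12.4
```

>>> apply_moves:
  rows:
    - [[0, 0, 0.3], [0, 0, 0]]
    - [[0, 0, 0.6], [0, 0, 0]]
    - [[0, 0, 1], [0, 0, 0]]
    - [[0, 0, 1], [0, 0, 0]]
    - [[0, 0, 1], [0, 0, 0]]

```text
clock: 10.85
position: [614.2, -147.3, 146.3]
ee_rot: [0.757, -0.653, -0.0, 0.0]
contact_force: [0.3, -0.1, -2.2]
gripper_width: 13.0
```

>>> apply_moves:
  rows:
    - [[0, 0, 0.3], [0, 0, 0]]
    - [[0, 0, 0.6], [0, 0, 0]]
    - [[0, 0, 1], [0, 0, 0]]
    - [[0, 0, 1], [0, 0, 0]]
    - [[0, 0, 1], [0, 0, 0]]

```text
clock: 11.35
position: [614.3, -147.4, 146.0]
ee_rot: [0.757, -0.653, 0.0, -0.0]
contact_force: [-1.3, 0.2, 2.7]
gripper_width: 12.7
```

```bash
python3 -c "
from h import *
plan([615,-147,145],8.4)"
```

```text
t 11.35 pos [ 614.3 -147.4  146. ] F [-1.3   0.17  2.73] T [0.203 0.507 0.013] w 12.7
shift [-0.3 -0.7  1. ] turn [-0.03 -0.02  0.07] axes [[0.147, -0.989, 0.001], [-0.989, -0.147, -0.0], [0.0, -0.001, -1.0]]
```

Contact: the force went from -3 N (hanging weight) to +2.7 N at the expected height, so the hook carries the weight. Opening partway.

>>> apply_moves:
  rows:
    - [[0, 0, 0], [0, 0, 0]]
    - [[0, 0, 0], [0, 0, 0]]
    - [[0, 0, 0], [0, 0, 0]]
    - [[0, 0, 0], [0, 0, 0]]
    - [[0, 0, 0], [0, 0, 0]]
    - [[0, 0, 0], [0, 0, 0]]
    - [[0, 0, 0], [0, 0, 0]]
    - [[0, 0, 0], [0, 0, 0]]
  claw: 140

```text
clock: 12.15
position: [614.2, -147.3, 145.3]
ee_rot: [0.757, -0.653, 0.0, -0.0]
contact_force: [0.7, -0.1, 0.7]
gripper_width: 38.4
```

```bash
python3 meas.py 6 8.4;python3 -c "
from h import *
plan([615,-147,245],8.4)"
```

```text
tray 1019 [ 620.1 -118. ] [103.1 141.2] 8.3 z [ 63.6  85.6 106.1]
-75 -45 rim z 105.1 280
-20 20 rim z 105.2 157
45 75 rim z 104.3 236
t 12.2 pos [ 614.2 -147.3  145.3] F [-0.79  0.44  0.11] T [-0.04  -0.01  -0.059] w 38.5
shift [ -0.2  -0.8 -99.7] turn [ 0.   -0.    0.06] axes [[0.147, -0.989, -0.0], [-0.989, -0.147, -0.0], [0.0, 0.0, -1.0]]
```

View pics/m6.png

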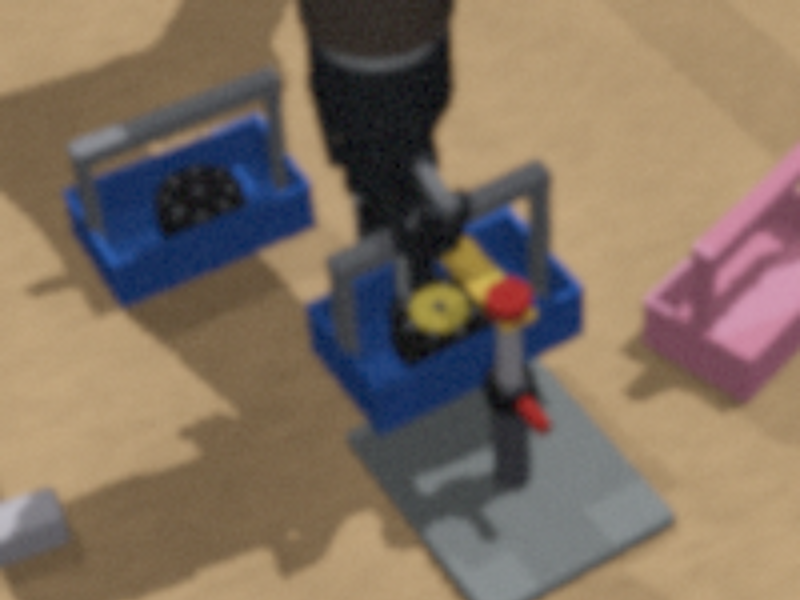

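The basket hangs level, with both rim ends at about 105 mm, and the tool force is near zero. The yellow hub is at (438,308) in the tray. I'll retreat straight up, slowly at first.

>>> apply_moves:
  rows:
    - [[0, 0, -2], [0, 0, 0]]
    - [[0, 0, -5], [0, 0, 0]]
    - [[0, 0, -9], [0, 0, 0]]
    - [[0, 0, -14], [0, 0, 0]]
    - [[0, 0, -20], [0, 0, 0]]
    - [[0, 0, -28], [0, 0, 0]]
    - [[0, 0, -40], [0, 0, 0]]
    - [[0, 0, -55], [0, 0, 0]]
    - [[0, 0, -72], [0, 0, 0]]
    - [[0, 0, -88], [0, 0, 0]]
    - [[0, 0, -100], [0, 0, 0]]
    - [[0, 0, -105], [0, 0, 0]]

```text
clock: 13.4
position: [614.8, -147.4, 252.5]
ee_rot: [0.757, -0.653, 0.001, -0.001]
contact_force: [-0.7, 0.3, 1.1]
gripper_width: 38.3
```

>>> apply_moves:
  rows:
    - [[0, 15, 0], [0, 0, 0]]
    - [[0, 40, 0], [0, 0, 0]]
    - [[0, 70, 0], [0, 0, 0]]
    - [[0, 100, 0], [0, 0, 0]]
    - [[0, 120, 0], [0, 0, 0]]
    - [[0, 130, 0], [0, 0, 0]]
    - [[0, 130, 0], [0, 0, 0]]
    - [[0, 130, 0], [0, 0, 0]]
    - [[0, 130, 0], [0, 0, 0]]
    - [[0, 130, 0], [0, 0, 0]]

```text
clock: 14.4
position: [486.4, -166.3, 249.9]
ee_rot: [0.757, -0.653, -0.0, 0.0]
contact_force: [-0.9, 0.6, -0.1]
gripper_width: 38.6
```

```bash
python3 - <<'E'
from h import *
d=grab('scene','7');W=world(d)
H,S,V=cv2.split(cv2.cvtColor(d['color'],cv2.COLOR_RGB2HSV))
m=(d['z_map']>0)&(abs(W[...,0]-610)<75)&(abs(W[...,1]+120)<90)&(H>105)&(H<125)&(S>150)&(W[...,2]>55)&(W[...,2]<115)
P=W[m];r=cv2.minAreaRect(P[:,:2].astype(np.float32));print(r)
c=(P[:,:2]-[610,-120])@[-.146,.989]
for lo,hi in((-75,-45),(45,75)):print('rim',np.percentile(P[(c>lo)&(c<hi)][:,2],97).round(1))
print(arm.read_state()['clock'])
cv2.imwrite('pics/f7.png',cv2.resize(d['color'][180:360,180:420],(800,600))[:,:,::-1])
E
```

```text
((619.0639038085938, -118.94730377197266), (104.34178924560547, 140.64451599121094), 10.38549518585205)
rim 104.8
rim 105.0
14.45
```

View pics/f7.png

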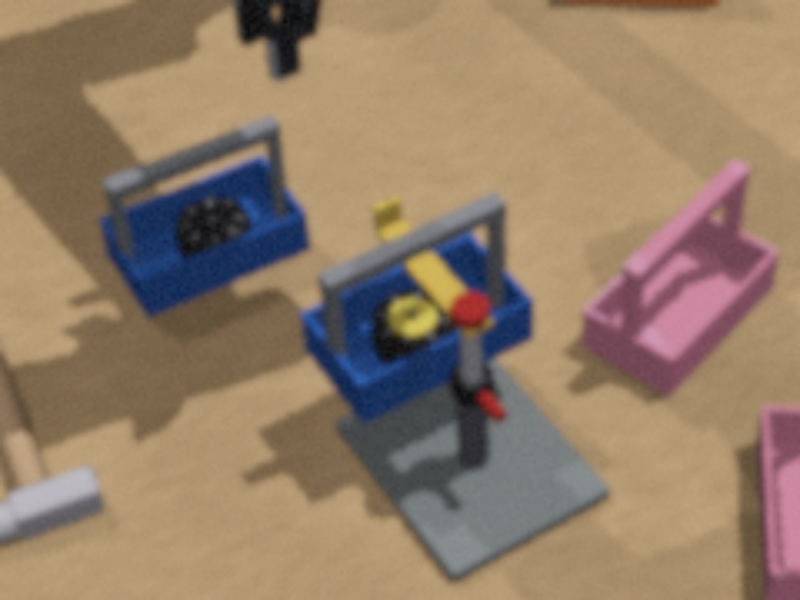

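The bar lies across the strap at its middle, near (413,245), the wheel is inside at (412,315), and the gripper is clear.

```bash
python3 -c "
from bench import arm
print(arm.job_done())"
```

```text
the job is handed in; nothing more can be done
None
```

The basket with the yellow-hub wheel now hangs on the hook by the middle of its handle, with the wheel still in it. I handed the job in at about 14.5 s on the clock.

- **Placing:** I gripped the bar about 27 mm off its middle so the strap had room. I slid the basket on over the hook's tip and lowered it in small steps. I let go only once the hook carried the weight: the tool's vertical force went from about -3 N to +2.7 N.
- **Final checks:** After I backed the gripper away, both ends of the tray's rim measured about 105 mm high, so it hangs level. The last picture shows the bar across the strap at mid-handle, the wheel in the tray and the gripper clear. The other basket and its wheel look undisturbed.
- **Not checked closely:** I did not re-measure the spare wheel, the hammer or the carton, but the arm did not go near them.
- **Checks that disagreed:** While I was carrying the basket, one picture suggested a tilt of about 2°; it was gone once the basket hung. After hanging, the tray's outline came out too wide (about 104 mm instead of 80) because something beyond the tray was picked up with it, so I relied on the rim heights and the picture. The tray's centre, taken just before lowering, was on target to about 1 mm.

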